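# Finish packing the bench's stationery tin and shut it

## Robot

A 6-joint arm with a two-finger parallel gripper is mounted at the origin on a cart in front of the work surface, level with it; the furniture and walls round the work are solid. World frame = base frame: x ahead of the robot, y to its left, z up, the work surface at z = 0. Lengths are in mm, angles in degrees, forces in N, time in s.
With the tool pointing down it reaches from about 350 to 850 mm from the base axis. Payload 8.1 kg.
Tool frame: the origin (TCP) lies midway between the tips of the shut fingers; the grasp point (between the pads) lies 19 mm behind it; z points along the fingers, y is the line along which they close (so a half turn about z gives the same grasp; the last joint's range is limited). The gripper opens to 85 mm and grips with 20 to 120 N. Pads are 22 mm wide; open, the fingers measure 114 mm over their backs; the gripper's body (76 mm by 85 mm) begins 54 mm behind the grasp point. The pads swing forward as they close: fully open they stand 13 mm farther back than shut.
Start: joints at [62.773, 7.471, 85.268, -0, 87.261, -4.893], TCP at [227.981, 555.004, 231.292] pointing down, gripper open.
Joint ranges: [-169.43, 169.43], [-51.17, 129.36], [1.28, 143.12], [-76.62, 256.62], [0, 156.53], [-152.29, 152.29]. Speed limits (degrees/s): [136.94, 136.94, 159.86, 180, 180, 180].

## Interface

Orientations are given as [roll, pitch, yaw] about the fixed x, y, z axes, in that order (R = Rz(yaw) Ry(pitch) Rx(roll)).
In Python, from bench import r gives the robot as it stands.
- The arm moves only by the tool apply_moves, never from a script. Its argument "steps" is a list of rows, each a list of 7 numbers: the opening, from -1 (shut) to 1 (fully open), then the shift along the tool's x, y, z in mm, then the turn, a rotation vector about the tool's x, y, z in units of 5 degrees (1.0 is 5 degrees). A call has exactly 8 rows; each row shifts and turns the commanded pose from where the row before left it, along the tool's axes as they then stand; what a row does not reach is not made up. A row lasts 1/10 s, in which the tool goes at most 50 mm and 8.59 degrees, less where a joint would pass 70% of its speed; a pose out of reach is approached as far as the arm can. A call is refused whole if a number of a shift passes 50 or a number of a turn 1, either way. A call with a gripper value outside its range is refused whole. The fingers move at their own pace and stop on an object; "squeeze" is the grip in N (left out, the last holds). Time passes only in rows, so rows that do not move let the fingers close, or fill a call up. It gives the time, the measured TCP pose, the force, the opening and the grip force at its end, in the units of the state.
- r.sense(): the state, without advancing time (a new reading comes with each control period).
- r.snapshot(name): name is "scene" or "top" or "wrist"; returns a dict with "color" (400x640x3 uint8, blue, green, red), "depth" (400x640 float32, mm along the optical axis (not along the pixel's ray), 0 where there is no reading), "mtx" (3x3 intrinsics, pixels), "dist" ([k1, k2, p1, p2, k3] as OpenCV has them; the pictures are not rectified), "T" (4x4, takes a point from camera to world coordinates); the wrist camera has in their place "hand_eye" (4x4, takes a point from camera to tool coordinates, whose origin is the TCP and whose axes are the flange's). Camera axes: x right, y down, z forward; pixel columns grow to the right and rows downward; lengths in mm; the calibration is good to about 2 mm. A picture is of the moment at which its call begins: read the wrist's pose just before it.
- r.hand_in(): hands the job in; it is judged then, once.
The state is a dict: "time": time; "joint_pos": joint angles; "qd": joint speeds; "joint_efforts": joint torques, N m; "tool_pos": TCP position; "tcp_rot": TCP orientation; "ft_force": force on the tool from outside, world axes, zero at the start; "wrist_torque": the same for the moment, N m; "finger_gap": finger opening in mm; "grip_force": force on a finger pad.
Only numpy, scipy, OpenCV 4.12 (cv2) and the standard library are available. Lean on these libraries where they do the work, as an engineer would, in place of code of your own. Each camera call takes 0.05 s, during which the arm holds its last target. There are 200 camera calls.

## Task

Finish packing the open green tin. The white roll of tape and the date stamp lie loose in it and take up the room: slide them along the tin, without lifting them out, up against the end where the stamp lies, stand the small cardboard carton upright on the tin's floor in the space this opens at the other end, and shut the lid completely. Leave the mug, the marker and the other things on the worktop where they are.

Things in the scene. Friction and masses are not known exactly. Their poses are not given: they have to be found in the camera images.
- tin: Green stationery tin with hinged lid, 126 x 174 x 65 mm, open; it does not slide. Origin: centre of underside; x to the hinge side (away from the robot at yaw 0), y along its length, z up. Inside, in this frame: x -54 to 58, y -83 to 83, floor z 2, rim z 62 mm (2 mm walls). Hinge line along y at x 61, z 62 mm. The stamp lies at the +y end; the carton's space is to be made at the -y end.
- tin_in (a point): Centre of the tin's inner floor (tin frame x 2, y 0, z 2 mm); axes as the tin's.
- tin_lid (a joint): Angle of the tin's lid: 0 shut; about 1.7 to 1.8 rad at the start, standing open and leaning a little back from the robot; stop at 1.83. The hinge is damped, with slight friction (0.01 N m): pushed some 0.3 rad past upright (1.57) towards the front, the light lid (0.09 kg) sinks shut by itself in about a second.
- lid_tongue (a point): Middle of the lid's free edge, 119 mm from the hinge line: at the top of the standing lid (about 175 mm above the worktop) while open, at the tin's front when shut. The lid is a 2 mm sheet, 174 mm along the tin's y, with a 12 mm skirt on its three free sides, towards the inside.
- tape_roll: White roll of packing tape lying flat on the tin's floor, 92 mm across, 48 mm high, 0.18 kg; its open bore, about 64 mm wide, has room for fingertips. Origin: centre of its underside, z up. It lies near the tin's middle, 5 to 15 mm from the stamp and 18 to 22 mm from the -y end wall, and slides easily.
- stamp: Date stamp, red top, black frame, on its side on the tin's floor at the +y end: 87 mm along the tin's x, 36 mm along its y, 50 mm high, 0.085 kg, 5 to 11 mm from the end wall. Origin: centre of its foot, 22 mm over the floor; z from foot to top (tin's -x), y upward. The roll pushed to +y pushes it along until both stand at the end wall and about 38 mm is open between roll and -y wall.
- carton: Small plain brown folding carton (stamp refills) standing upright on the worktop beside the tin, left or right of it: 48 mm along its x, 32 mm along its y, 54 mm high, 0.06 kg. Origin: centre of its underside, z up. Its 32 mm must go along the tin's length, its 48 mm across the tin, so grasp it across the 48 mm.
- mug: White mug, 78 mm across, 97 mm high, handle on one side, standing on the other side of the tin; leave it. Origin: its underside.
- red_marker: White marker with a red cap, 137 mm long, 17 mm thick, lying on the worktop behind and left of the tin; leave it. Origin: under its middle.
Not all that is in view belongs to the job. What is meant by the stamp is not turquoise, and is the larger of those in its own colour. Of the things that look like the tape_roll, the larger one is meant.

How it is judged:
By the outcome, as a careful person would: the job done as asked, in the order asked, and still so for the second after the job is handed in, with the robot touching nothing.
It also fails if it takes over 61 s, if anything falls off the work surface, if the arm or the gripper's body presses on something with over 40 N, if the wrist force passes 120 N, or if a joint passes its speed limit or range.

## Working session

There is one attempt and no reset: what is moved stays moved. The work goes in short steps, Python scripts to look and compute and a tool call to move; the robot and the scene stay as the last step left them, time stands still between calls to the robot, and variables do not carry over. Pictures are saved under pics/ and viewed, at most 10 in all, crops included, and the job is handed in when it is done.

Besides the shell and the picture viewer there is one more tool, called after ">>>" by a JSON object that holds its "api" and its "payload", one argument or row to a line. apply_moves: Moves the arm, as the interface text tells. Its arguments: {"type":"object","properties":{"steps":{"type":"array"},"squeeze":{"type":"number"}},"required":["steps"]}

```bash
mkdir -p pics; ls
python3 - <<'E'
from bench import r
import cv2,numpy as np,pickle
s=r.sense();print(s)
for n in ("scene","top"):
    d=r.snapshot(n);cv2.imwrite(f"pics/{n}0.png",d["color"]);pickle.dump(d,open(f"{n}0.pkl","wb"));print(n,d["mtx"].round(1).tolist(),d["T"].round(3).tolist(),d["dist"])
E
```

```text
pics
{'time': 0.0, 'joint_pos': array([ 6.27725657e+01,  7.51612281e+00,  8.53304434e+01,  5.52698441e-04,
        8.72620636e+01, -4.89223826e+00]), 'qd': array([ 0.06252598,  0.0421938 ,  0.02498631,  0.19718894, -0.07920926,
        0.00775436]), 'joint_efforts': array([-1.58286326e-03, -5.69399607e+01, -5.00541544e+01, -5.22487899e-04,
        1.51164655e-02,  7.28510508e-05]), 'tool_pos': array([227.72445098, 554.49691683, 230.22270707]), 'tcp_rot': array([-1.79891813e+02, -9.81416118e-03,  1.57664768e+02]), 'ft_force': array([ 0.57437666,  0.75089042, -0.55935187]), 'wrist_torque': array([0.00584987, 0.04058773, 0.00959769]), 'grip_force': 0.0, 'finger_gap': 85.48358161889036}
scene [[509.0, 0.0, 317.2], [0.0, 509.0, 199.4], [0.0, 0.0, 1.0]] [[0.816, -0.367, 0.447, 48.725], [-0.578, -0.504, 0.642, -571.835], [-0.01, -0.782, -0.623, 761.667], [0.0, 0.0, 0.0, 1.0]] [-0.03935454  0.          0.          0.          0.        ]
top [[413.9, 0.0, 314.2], [0.0, 413.9, 201.9], [0.0, 0.0, 1.0]] [[-0.027, -0.991, 0.128, 420.671], [-0.999, 0.032, 0.035, 128.087], [-0.039, -0.127, -0.991, 937.367], [0.0, 0.0, 0.0, 1.0]] [-0.00314567  0.          0.          0.          0.        ]
```

View pics/scene0.png

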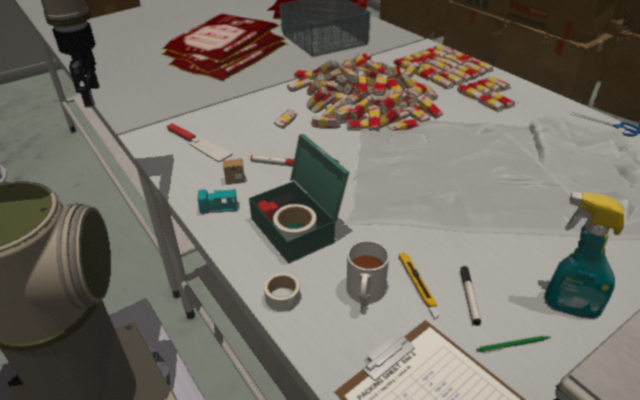

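View pics/top0.png

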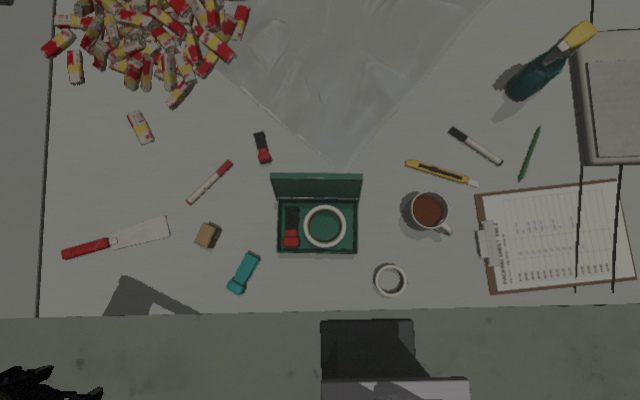

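Scene: open tin at (300,222), lid behind it, carton at (233,171), mug at (367,270). 
Top: tin at (317,225), lid at (317,187), carton at (207,235), mug at (429,210), marker at (210,182). 
Candidates, by top-view pixel:
- **Roll:** in-tin ring (324,226), or the smaller loose ring (390,280). I choose (324,226).
- **Stamp:** in-tin red (291,228), small red (262,147), or turquoise (243,272). I choose (291,228).
- **Carton:** only (207,235).

```bash
cat > h.py <<'E'
import numpy as np,cv2
def rays(d,uv,T=None):
    T=d["T"] if T is None else T
    p=cv2.undistortPoints(np.asarray(uv,float).reshape(-1,1,2),d["mtx"],d["dist"])[:,0]
    return T[:3,3],np.c_[p,np.ones(len(p))]@T[:3,:3].T
def plane(d,uv,z,T=None):
    o,v=rays(d,uv,T);return o+v*((z-o[2])/v[:,2])[:,None]
def cloud(d,T=None):
    h,w=d["depth"].shape;uv=np.stack(np.meshgrid(np.arange(w),np.arange(h)),-1).reshape(-1,2)
    o,v=rays(d,uv,T);return (o+v*d["depth"].reshape(-1,1)).reshape(h,w,3)
def meet(d1,u1,d2,u2,T1=None,T2=None):
    o1,a=rays(d1,u1,T1);o2,b=rays(d2,u2,T2);a=a[0];b=b[0]
    s=np.linalg.lstsq(np.c_[a,-b],o2-o1,rcond=None)[0];p,q=o1+s[0]*a,o2+s[1]*b
    return (p+q)/2,np.linalg.norm(p-q)
E
python3 - <<'E'
import pickle,numpy as np,cv2
from h import *
t=pickle.load(open("top0.pkl","rb"));s=pickle.load(open("scene0.pkl","rb"))
cv2.imwrite("pics/crop.png",cv2.resize(t["color"][125:300,180:415],None,fx=3.4,fy=3.4,interpolation=cv2.INTER_CUBIC))
for n,d in(("top",t),("scene",s)):
    P=cloud(d);hsv=cv2.cvtColor(d["color"],cv2.COLOR_BGR2HSV)
    v=d["depth"]>0
    box=(P[...,0]>300)&(P[...,0]<600)&(P[...,1]>-80)&(P[...,1]<420)&v
    fl=box&(abs(P[...,2])<15);print(n,"table z",np.median(P[fl][:,2]))
    H,S,V=[hsv[...,i].astype(int) for i in range(3)]
    for nm,m in(("green",(H>60)&(H<95)&(S>90)),("white",(S<70)&(V>120)&(P[...,2]>30)),("brown",(H>5)&(H<20)&(S>80)&(P[...,2]>20)),("red",((H<6)|(H>174))&(S>120)&(P[...,2]>20))):
        k,l,st,c=cv2.connectedComponentsWithStats((m&box).astype(np.uint8))
        for i in range(1,k):
            if st[i,4]>25:
                q=P[l==i];hi=q[q[:,2]>np.percentile(q[:,2],60)-1]
                r=cv2.minAreaRect(hi[:,:2].astype(np.float32))
                print(nm,c[i].round(),st[i,4],"z",np.percentile(q[:,2],[5,50,95]).round(),"rect",np.round(r[0],1),np.round(r[1],1),round(r[2],1))
E
```

```text
top table z -0.08048480104412192
green [300. 221.] 450 z [-1.  2.  5.] rect [490.8 195. ] [ 84.4 105.2] 86.8
green [346. 225.] 468 z [-1.  2.  4.] rect [485.1 102.1] [ 54.4 104. ] 87.8
green [324. 226.] 651 z [-1.  2.  4.] rect [486.2 139.7] [65.7 61.2] 74.1
green [328. 252.] 27 z [19. 62. 64.] rect [426.9 132.7] [50.3  0. ] 88.4
green [243. 274.] 594 z [22. 45. 51.] rect [387.3 318.6] [33.7 85.7] 62.6
white [325. 226.] 351 z [47. 50. 52.] rect [483.7 138.2] [87.6 88. ] 14.3
white [392. 280.] 205 z [33. 35. 38.] rect [3.64e+02 2.00e-01] [63.3 63.5] 43.6
brown [421. 210.] 378 z [56. 58. 61.] rect [508.8 -61.6] [36.3 66.2] 89.4
brown [322. 214.] 55 z [25. 40. 49.] rect [506.8 143.4] [26.6 69.2] 13.2
brown [205. 235.] 313 z [51. 54. 56.] rect [471.7 396.1] [30.9 46.7] 64.8
red [291. 238.] 240 z [41. 49. 53.] rect [453.7 212.3] [32.4 19.3] 88.4
scene table z 0.2988049747925743
green [309. 141.] 30 z [178. 180. 182.] rect [566.2 205.5] [53.4  5.9] 86.9
green [336. 164.] 53 z [178. 180. 182.] rect [561.8 101. ] [65.9  7.3] 89.9
green [216. 200.] 670 z [ 7. 38. 50.] rect [386.3 317.1] [35.7 84. ] 63.4
green [323. 226.] 37 z [ 5. 62. 65.] rect [510.6  68. ] [ 3.5 40.1] 85.0
green [294. 225.] 46 z [-0.  2.  4.] rect [497.2 163. ] [10.5 29.3] 59.3
white [320. 148.] 31 z [177. 178. 185.] rect [569.7 168.2] [81.1  9.5] 85.8
white [294. 219.] 350 z [47. 50. 52.] rect [483.  138.5] [90.3 88.4] 54.9
white [361. 249.] 102 z [85. 97. 99.] rect [506.6 -58.5] [77.4 41.8] 0.0
white [282. 287.] 285 z [33. 35. 37.] rect [362.7   0.7] [66.7 65.8] 18.7
brown [232. 167.] 275 z [26. 52. 57.] rect [469.9 396. ] [37.1 43.4] 68.2
brown [294. 214.] 339 z [22. 37. 50.] rect [489.1 155.9] [42.5 72.6] 73.7
brown [367. 261.] 287 z [56. 59. 61.] rect [519.2 -60. ] [39.3 45.7] 87.8
brown [281. 281.] 148 z [21. 28. 36.] rect [370.2  16.4] [22.8 51.9] 66.0
red [268. 207.] 240 z [31. 45. 53.] rect [457.4 211.8] [36.1 34.7] 6.1
```

View pics/crop.png

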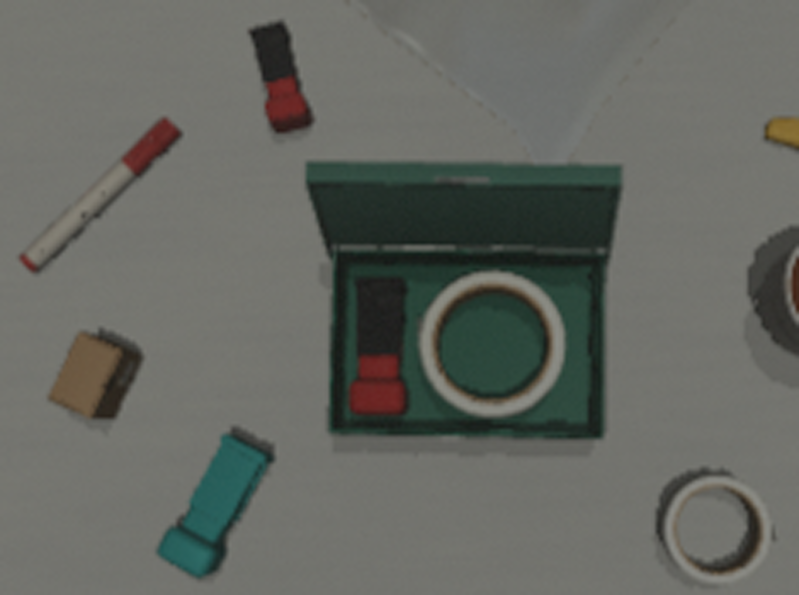

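The crop confirms the choices: large ring in the tin at (492,345), large red/black stamp at (378,345), and carton at (90,375), turned about 25°. Next I'll fit the tin pose.

Run:
```python
import pickle,numpy as np,cv2
from h import *
for n in("top","scene"):
    d=pickle.load(open(n+"0.pkl","rb"));P=cloud(d);g=d["depth"]>0
    C=d["color"].astype(int)
    green=(C[...,1]>C[...,2]*1.25)
    # rim
    q=P[g&green&(abs(P[...,2]-62)<4)&(abs(P[...,0]-480)<90)&(abs(P[...,1]-150)<110)]
    print(n,len(q)); r=cv2.minAreaRect(q[:,:2].astype(np.float32));print("rim rect",r)
    for nm,m,ax in(("front",q[:,0]<440,0),("+y",(q[:,1]>225)&(q[:,0]>440)&(q[:,0]<530),1),("-y",(q[:,1]<70)&(q[:,0]>440)&(q[:,0]<530),1)):
        e=q[m]
        if len(e)>4:
            k=np.polyfit(e[:,1-ax],e[:,ax],1);print(nm,len(e),"slope deg",np.degrees(np.arctan(k[0])),"mean",e.mean(0).round(1),"std",e[:,ax].std().round(1))
    L=P[g&green&(P[...,2]>90)&(P[...,2]<200)&(abs(P[...,0]-560)<50)&(abs(P[...,1]-150)<110)]
    A=np.c_[L[:,1],L[:,2],np.ones(len(L))];k=np.linalg.lstsq(A,L[:,0],rcond=None)[0];print("lid n",len(L),"x=%.3f y+%.3f z+%.1f"%tuple(k),"ext y",L[:,1].min(),L[:,1].max(),L[:,2].max())
    # floor
    f=P[g&green&(abs(P[...,2]-2)<6)&(abs(P[...,0]-485)<60)&(abs(P[...,1]-150)<90)]
    print("floor",cv2.minAreaRect(f[:,:2].astype(np.float32)),np.median(f[:,2]))
    C2=d["color"];hs=cv2.cvtColor(C2,cv2.COLOR_BGR2HSV)
    w=g&(hs[...,1]<70)&(hs[...,2]>120)&(abs(P[...,2]-50)<4)&(abs(P[...,0]-485)<60)&(abs(P[...,1]-140)<60)
    W=P[w];print("roll",W[:,:2].min(0),W[:,:2].max(0))
    st=P[g&~green&(abs(P[...,2]-50)<8)&(abs(P[...,0]-485)<65)&(P[...,1]>188)&(P[...,1]<233)]
    print("stamp",len(st),np.percentile(st,[2,98],axis=0).round(1).tolist())
    # carton via ray of contour at z54
    m=((hs[...,0]>5)&(hs[...,0]<20)&(hs[...,1]>60)&g&(abs(P[...,2]-54)<4)&(abs(P[...,0]-470)<50)&(abs(P[...,1]-396)<50))
    c=max(cv2.findContours(m.astype(np.uint8),0,2)[0],key=cv2.contourArea)
    print("carton z",P[m][:,2].mean(),cv2.minAreaRect(plane(d,c.reshape(-1,2),54)[:,:2].astype(np.float32)))
```

```text
top 223
rim rect ((486.26873779296875, 154.42135620117188), (169.74392700195312, 119.96712493896484), 87.71382904052734)
front 105 slope deg 2.4320084914778675 mean [428.3 154.9  62.3] std 3.0
+y 43 slope deg -2.9434994154133665 mean [484.  238.1  62.5] std 1.5
-y 16 slope deg -2.341846707110714 mean [507.6  68.8  62.9] std 0.5
lid n 1556 x=0.045 y+0.172 z+532.0 ext y 64.42074734418698 236.53941287490625 183.09255360892553
floor ((483.7933044433594, 154.00942993164062), (167.7916717529297, 114.90196228027344), 87.3472900390625) 1.8091884773357378
roll [439.75424878  94.39458787] [527.76239014 182.9233758 ]
stamp 489 [[443.9, 196.3, 42.5], [526.0, 226.5, 53.3]]
carton z 53.92306403926314 ((471.58447265625, 395.82037353515625), (33.05857467651367, 47.52735900878906), 65.08016204833984)
scene 330
rim rect ((486.15838623046875, 153.44873046875), (174.10086059570312, 122.89411926269531), 87.63671875)
front 94 slope deg 1.0680133673034637 mean [427.4 137.   61.3] std 4.1
+y 24 slope deg -2.4296821483611217 mean [488.  238.9  59.6] std 1.5
-y 57 slope deg -1.6360183509272617 mean [496.5  68.2  62. ] std 1.0
lid n 1824 x=0.057 y+0.205 z+524.5 ext y 61.11901378291668 240.84176381952784 183.0057659949598
floor ((483.4115295410156, 137.046142578125), (135.64622497558594, 115.87127685546875), 87.35997772216797) 3.260850780454348
roll [437.34299922  91.24562807] [529.44525228 185.22193956]
stamp 365 [[428.8, 194.5, 42.4], [526.5, 225.1, 53.8]]
carton z 54.237739338593116 ((469.48828125, 394.6930236816406), (39.74769973754883, 46.5426025390625), 62.97713088989258)
```

>>> {"api": "apply_moves", "payload": {
  "steps": [
    [-0.76,-39.5,-28.9,0,0,0,0],
    [-0.76,-39.5,-28.9,0,0,0,0],
    [-0.76,-39.5,-28.9,0,0,0,0],
    [-0.76,-39.5,-28.9,0,0,0,0],
    [-0.76,-39.5,-28.9,0,0,0,0],
    [-0.76,-39.5,-28.9,0,0,0,0],
    [-0.76,-39.5,-28.9,0,0,0,0],
    [-0.76,-39.5,-28.9,0,0,0,0]
  ]
}}

```text
time: 0.9
tool_pos: [432.8, 219.2, 231.1]
tcp_rot: [-180.0, -0.0, 157.7]
ft_force: [1.3, 1.1, -0.4]
finger_gap: 10.1
grip_force: 0.0
```

>>> {"api": "apply_moves", "payload": {
  "steps": [
    [-0.76,-39.5,-28.9,0,0,0,0],
    [-0.76,-39.5,-28.9,0,0,0,0],
    [-0.76,0,0,0,0,0,1],
    [-0.76,0,0,0,0,0,1],
    [-0.76,0,0,0,0,0,1],
    [-0.76,0,0,0,0,0,1],
    [-0.76,0,0,0,0,0,1],
    [-0.76,0,0,0,0,0,1]
  ]
}}

```text
time: 1.7
tool_pos: [483.2, 137.5, 230.8]
tcp_rot: [-180.0, -0.0, 127.5]
ft_force: [-0.2, -0.1, -0.2]
finger_gap: 10.2
grip_force: 0.0
```

>>> {"api": "apply_moves", "payload": {
  "steps": [
    [-0.76,0,0,0,0,0,1],
    [-0.76,0,0,0,0,0,1],
    [-0.76,0,0,0,0,0,1],
    [-0.76,0,0,0,0,0,1],
    [-0.76,0,0,0,0,0,1],
    [-0.76,0,0,0,0,0,1],
    [-0.76,0,0,0,0,0,1],
    [-0.76,0,0,0,0,0,1]
  ]
}}

```text
time: 2.5
tool_pos: [483.2, 137.5, 230.8]
tcp_rot: [-179.9, 0.0, 87.5]
ft_force: [-0.4, -0.3, 0.4]
finger_gap: 10.1
grip_force: 0.0
```

```bash
cat >> h.py <<'E'
from scipy.spatial.transform import Rotation as Ro
def wristT(r):
    s=r.sense();T=np.eye(4);T[:3,:3]=Ro.from_euler("xyz",s["tcp_rot"],degrees=True).as_matrix();T[:3,3]=s["tool_pos"]
    d=r.snapshot("wrist");d["T"]=T@d["hand_eye"];return s,d
E
python3 - <<'E'
from bench import r
import cv2,pickle
from h import *
s,d=wristT(r);print({k:np.round(s[k],2) for k in("time","tool_pos","tcp_rot","ft_force","finger_gap","joint_pos")});print(d["hand_eye"].round(2),d["mtx"].round(0).tolist())
cv2.imwrite("pics/w1.png",d["color"]);pickle.dump(d,open("w1.pkl","wb"))
E
```

```text
{'time': np.float64(2.5), 'tool_pos': array([483.21, 137.53, 230.78]), 'tcp_rot': array([-1.7995e+02,  1.0000e-02,  8.7460e+01]), 'ft_force': array([-0.37, -0.26,  0.39]), 'finger_gap': np.float64(10.06), 'joint_pos': array([ 10.04,  -7.73, 100.5 ,   0.  ,  87.29,  12.58])}
[[   0.     -0.95   -0.3    77.23]
 [   1.     -0.      0.      0.57]
 [  -0.     -0.3     0.95 -141.94]
 [   0.      0.      0.      1.  ]] [[356.0, 0.0, 319.0], [0.0, 356.0, 206.0], [0.0, 0.0, 1.0]]
```

View pics/w1.png

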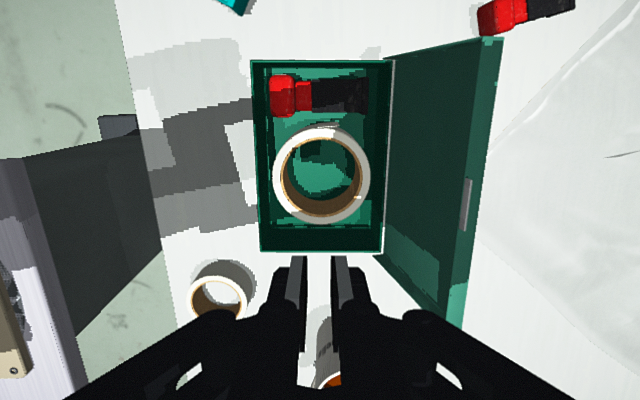

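The wrist view shows the ring at (321,175), the stamp at (318,95), and rim corners at about (252,62), (385,60), (262,250) and (380,252). The loose small roll is outside the tin. I'll refine the poses from this.

Run:
```python
import pickle
from h import *
d=pickle.load(open("w1.pkl","rb"));P=cloud(d);g=d["depth"]>0;C=d["color"].astype(int);hs=cv2.cvtColor(d["color"],cv2.COLOR_BGR2HSV)
near=g&(abs(P[...,0]-484)<75)&(abs(P[...,1]-154)<100)
print("table",np.median(P[g&(P[...,0]<420)&(P[...,0]>380)&(abs(P[...,1]-150)<80)][:,2]))
q=P[near&(abs(P[...,2]-62)<4)&(C[...,1]>C[...,2]*1.25)]
print("rim",cv2.minAreaRect(q[:,:2].astype(np.float32)))
for nm,m,ax in(("front",q[:,0]<440,0),("+y",(q[:,1]>225)&(q[:,0]>440)&(q[:,0]<530),1),("-y",(q[:,1]<80)&(q[:,0]>440)&(q[:,0]<530),1),("back",(q[:,0]>530)&(abs(q[:,1]-154)<70),0)):
    e=q[m];k=np.polyfit(e[:,1-ax],e[:,ax],1);print(nm,len(e),np.degrees(np.arctan(k[0])).round(2),e.mean(0).round(1),"range",np.percentile(e[:,ax],[5,95]).round(1))
w=near&(hs[...,1]<70)&(hs[...,2]>120)&(abs(P[...,2]-50)<4);W=P[w]
A=np.c_[W[:,:2],np.ones(len(W))];print("roll z",np.median(W[:,2]),cv2.minEnclosingCircle(W[:,:2].astype(np.float32)))
f=P[near&(abs(P[...,2]-2)<4)&(abs(P[...,0]-484)<60)];print("floor",cv2.minAreaRect(f[:,:2].astype(np.float32)),np.median(f[:,2]))
s=P[near&(C[...,1]<C[...,2]*1.25)&(abs(P[...,2]-50)<6)&(P[...,1]>188)&(P[...,1]<236)];print("stamp",np.percentile(s,[1,99],axis=0).round(1).tolist())
# two-view height check: bore/ring centre top vs wrist
t=pickle.load(open("top0.pkl","rb"))
def ringc(d,roi):
    h=cv2.cvtColor(d["color"],cv2.COLOR_BGR2HSV);Q=cloud(d);m=((h[...,1]<70)&(h[...,2]>110)&(abs(Q[...,2]-50)<5)&(abs(Q[...,0]-484)<55)&(abs(Q[...,1]-138)<55)).astype(np.uint8)
    c=max(cv2.findContours(m,0,1)[0],key=cv2.contourArea);return cv2.fitEllipse(c)[0]
a,b=ringc(t,0),ringc(d,0);print(a,b,meet(t,[a],d,[b]))
def cart(d):
    h=cv2.cvtColor(d["color"],cv2.COLOR_BGR2HSV);Q=cloud(d);m=((h[...,0]>5)&(h[...,0]<20)&(h[...,1]>60)&(abs(Q[...,2]-54)<4)&(abs(Q[...,0]-470)<50)&(abs(Q[...,1]-396)<50)).astype(np.uint8)
    M=cv2.moments(m,True);return M["m10"]/M["m00"],M["m01"]/M["m00"]
sc=pickle.load(open("scene0.pkl","rb"));print("carton two-view",meet(t,[cart(t)],sc,[cart(sc)]))
```

```text
table -1.248415587221075
rim ((487.94024658203125, 154.907470703125), (172.12112426757812, 119.91461944580078), 87.30551147460938)
front 604 1.98 [430.5 163.7  61.4] range [426.3 435.2]
+y 336 -2.65 [485.8 239.7  61.7] range [237.4 241.9]
-y 301 -3.05 [487.6  71.2  60.8] range [68.6 73.7]
back 823 2.57 [544.7 158.   62.5] range [540.1 549.4]
roll z 48.730301483340384 ((487.0052185058594, 141.5922088623047), 48.31216812133789)
floor ((484.015869140625, 161.39549255371094), (185.1915283203125, 119.9241943359375), 89.99395751953125) 0.8000827776183712
stamp [[444.8, 197.2, 44.1], [529.4, 230.1, 51.6]]
(324.4933166503906, 225.59544372558594) (320.73992919921875, 175.41505432128906) (array([485.2920504 , 138.56745047,  32.62386243]), np.float64(1.2560478909409603))
carton two-view (array([470.86269597, 397.14736872,  52.86234335]), np.float64(1.0934903923034338))
```

>>> {"api": "apply_moves", "payload": {
  "steps": [
    [-0.76,0,2,0,0,0,0],
    [-0.76,1,0,35,0,0,0],
    [-0.76,0,0,35,0,0,0],
    [-0.76,0,0,35,0,0,0],
    [-0.76,0,0,35,0,0,0],
    [-0.76,0,0,35,0,0,0],
    [-0.76,0,0,20,0,0,0],
    [-0.76,0,0,16,0,0,0]
  ]
}}

```text
time: 3.35
tool_pos: [484.2, 138.2, 18.0]
tcp_rot: [-179.8, 0.0, 87.8]
ft_force: [0.1, 0.6, 0.7]
finger_gap: 10.0
grip_force: 0.0
```

>>> {"api": "apply_moves", "payload": {
  "steps": [
    [-0.76,2,0,0,0,0,0],
    [-0.76,2,0,0,0,0,0],
    [-0.76,2,0,0,0,0,0],
    [-0.76,2,0,0,0,0,0],
    [-0.76,2,0,0,0,0,0],
    [-0.76,2,0,0,0,0,0],
    [-0.76,2,0,0,0,0,0],
    [-0.76,2,0,0,0,0,0]
  ]
}}

```text
time: 4.15
tool_pos: [486.3, 154.7, 20.4]
tcp_rot: [180.0, -0.0, 87.7]
ft_force: [-1.6, 0.0, 0.2]
finger_gap: 9.9
grip_force: 0.0
```

>>> {"api": "apply_moves", "payload": {
  "steps": [
    [-0.76,1.5,0,0,0,0,0],
    [-0.76,1.5,0,0,0,0,0],
    [-0.76,1.5,0,0,0,0,0],
    [-0.76,1.5,0,0,0,0,0],
    [-0.76,1.5,0,0,0,0,0],
    [-0.76,1,0,0,0,0,0],
    [-0.76,0,0,0,0,0,0],
    [-0.76,0,0,0,0,0,0]
  ]
}}

```text
time: 4.95
tool_pos: [486.6, 162.9, 20.3]
tcp_rot: [-180.0, 0.0, 87.7]
ft_force: [-0.5, -0.2, -0.7]
finger_gap: 10.1
grip_force: 0.0
```

```bash
cat >> h.py <<'E'
def state(d,n=""):
    P=cloud(d);g=d["depth"]>0;hs=cv2.cvtColor(d["color"],cv2.COLOR_BGR2HSV)
    near=g&(abs(P[...,0]-486)<58)&(abs(P[...,1]-154)<82)
    W=P[near&(hs[...,1]<70)&(hs[...,2]>100)&(abs(P[...,2]-50)<4)]
    print(n,"roll x %.1f %.1f y %.1f %.1f"%(*np.percentile(W[:,0],[1,99]),*np.percentile(W[:,1],[1,99])))
    s=P[near&((hs[...,0]<8)|(hs[...,0]>172))&(hs[...,1]>100)&(P[...,2]>40)&(P[...,1]>190)]
    if len(s): print(" red y",np.percentile(s[:,1],[1,99]).round(1))
E
cat > look.py <<'E'
from bench import r
from h import *
import pickle,sys
s=r.sense();print({k:np.round(s[k],1).tolist() for k in("time","tool_pos","tcp_rot","ft_force","finger_gap","grip_force")})
for n in sys.argv[2:]:
    if n=="wrist": _,d=wristT(r)
    else: d=r.snapshot(n)
    pickle.dump(d,open(f"{n}_{sys.argv[1]}.pkl","wb"));state(d,n);cv2.imwrite(f"pics/{n}_{sys.argv[1]}.png",d["color"])
E
python3 -c "
import pickle;from h import *
for n in ('top0','scene0'): state(pickle.load(open(n+'.pkl','rb')),n)"
python3 look.py a top scene
```

```text
top0 roll x 439.9 527.9 y 94.6 182.5
 red y [196.3 228.6]
scene0 roll x 438.4 527.6 y 93.0 184.0
 red y [194.5 228.2]
{'time': 5.0, 'tool_pos': [486.6, 162.9, 20.3], 'tcp_rot': [-180.0, 0.0, 87.7], 'ft_force': [-0.5, -0.2, -0.7], 'finger_gap': 10.1, 'grip_force': 0.0}
top roll x 439.7 467.5 y 99.4 151.5
 red y [196.4 207.6]
scene roll x 437.9 524.7 y 93.1 154.6
 red y [192.7 226. ]
```

>>> {"api": "apply_moves", "payload": {
  "steps": [
    [-0.76,1,0,0,0,0,0],
    [-0.76,1,0,0,0,0,0],
    [-0.76,1,0,0,0,0,0],
    [-0.76,1,0,0,0,0,0],
    [-0.76,1,0,0,0,0,0],
    [-0.76,1,0,0,0,0,0],
    [-0.76,0,0,0,0,0,0],
    [-0.76,0,0,0,0,0,0]
  ]
}}

```text
time: 5.85
tool_pos: [486.8, 169.1, 20.3]
tcp_rot: [180.0, -0.0, 87.7]
ft_force: [0.4, 0.1, 0.3]
finger_gap: 10.2
grip_force: 0.0
```

```bash
python3 look.py b scene
```

```text
{'time': 5.8, 'tool_pos': [486.8, 169.1, 20.3], 'tcp_rot': [180.0, -0.0, 87.7], 'ft_force': [0.4, 0.1, 0.3], 'finger_gap': 10.2, 'grip_force': 0.0}
scene roll x 438.2 525.6 y 98.8 161.9
 red y [193.9 225.9]
```

>>> {"api": "apply_moves", "payload": {
  "steps": [
    [-0.76,1,0,0,0,0,0],
    [-0.76,1,0,0,0,0,0],
    [-0.76,1,0,0,0,0,0],
    [-0.76,1,0,0,0,0,0],
    [-0.76,1,0,0,0,0,0],
    [-0.76,1,0,0,0,0,0],
    [-0.76,1,0,0,0,0,0],
    [-0.76,1,0,0,0,0,0]
  ]
}}

```text
time: 6.7
tool_pos: [487.1, 177.1, 20.3]
tcp_rot: [-180.0, 0.0, 87.7]
ft_force: [0.8, -0.7, 1.4]
finger_gap: 10.0
grip_force: 0.5
```

>>> {"api": "apply_moves", "payload": {
  "steps": [
    [-0.76,0.5,0,0,0,0,0],
    [-0.76,0.5,0,0,0,0,0],
    [-0.76,0.5,0,0,0,0,0],
    [-0.76,0.5,0,0,0,0,0],
    [-0.76,0,0,0,0,0,0],
    [-0.76,0,0,0,0,0,0],
    [-0.76,0,0,0,0,0,0],
    [-0.76,0,0,0,0,0,0]
  ]
}}

```text
time: 7.5
tool_pos: [487.2, 179.0, 20.3]
tcp_rot: [180.0, -0.0, 87.7]
ft_force: [-0.8, -0.4, -0.2]
finger_gap: 10.1
grip_force: 0.2
```

```bash
python3 look.py c scene
```

```text
{'time': 7.5, 'tool_pos': [487.2, 179.0, 20.3], 'tcp_rot': [180.0, -0.0, 87.7], 'ft_force': [-0.8, -0.4, -0.2], 'finger_gap': 10.1, 'grip_force': 0.2}
scene roll x 438.3 525.1 y 108.9 172.1
 red y [194.5 232. ]
```

>>> {"api": "apply_moves", "payload": {
  "steps": [
    [-0.76,0.5,0,0,0,0,0],
    [-0.76,0,0,0,0,0,0],
    [-0.76,0.5,0,0,0,0,0],
    [-0.76,0,0,0,0,0,0],
    [-0.76,0.5,0,0,0,0,0],
    [-0.76,0,0,0,0,0,0],
    [-0.76,0,0,0,0,0,0],
    [-0.76,0,0,0,0,0,0]
  ]
}}

```text
time: 8.35
tool_pos: [487.3, 180.5, 20.3]
tcp_rot: [-180.0, -0.0, 87.7]
ft_force: [-0.6, -1.5, 0.1]
finger_gap: 10.0
grip_force: 0.4
```

```bash
python3 look.py d scene
```

```text
{'time': 8.4, 'tool_pos': [487.3, 180.5, 20.3], 'tcp_rot': [-180.0, -0.0, 87.7], 'ft_force': [-0.6, -1.5, 0.1], 'finger_gap': 10.0, 'grip_force': 0.4}
scene roll x 438.5 525.3 y 110.1 172.2
 red y [195.2 230.3]
```

>>> {"api": "apply_moves", "payload": {
  "steps": [
    [-0.76,0.5,0,0,0,0,0],
    [-0.76,0,0,0,0,0,0],
    [-0.76,0.5,0,0,0,0,0],
    [-0.76,0,0,0,0,0,0],
    [-0.76,0.5,0,0,0,0,0],
    [-0.76,0,0,0,0,0,0],
    [-0.76,0,0,0,0,0,0],
    [-0.76,0,0,0,0,0,0]
  ]
}}

```text
time: 9.2
tool_pos: [487.4, 182.0, 20.3]
tcp_rot: [180.0, -0.0, 87.7]
ft_force: [-0.9, -1.1, -0.3]
finger_gap: 10.4
grip_force: 0.4
```

>>> {"api": "apply_moves", "payload": {
  "steps": [
    [-0.76,0.5,0,0,0,0,0],
    [-0.76,0,0,0,0,0,0],
    [-0.76,0.5,0,0,0,0,0],
    [-0.76,0,0,0,0,0,0],
    [-0.76,0.5,0,0,0,0,0],
    [-0.76,0,0,0,0,0,0],
    [-0.76,0,0,0,0,0,0],
    [-0.76,0,0,0,0,0,0]
  ]
}}

```text
time: 10.0
tool_pos: [487.4, 183.5, 20.3]
tcp_rot: [-180.0, -0.0, 87.7]
ft_force: [-0.3, -1.0, -0.6]
finger_gap: 10.5
grip_force: 0.6
```

```bash
python3 look.py e scene
```

```text
{'time': 10.0, 'tool_pos': [487.4, 183.5, 20.3], 'tcp_rot': [-180.0, -0.0, 87.7], 'ft_force': [-0.3, -1.0, -0.6], 'finger_gap': 10.5, 'grip_force': 0.6}
scene roll x 438.5 525.1 y 112.9 175.3
 red y [199.3 232.4]
```

>>> {"api": "apply_moves", "payload": {
  "steps": [
    [-0.76,0.5,0,0,0,0,0],
    [-0.76,0,0,0,0,0,0],
    [-0.76,0.5,0,0,0,0,0],
    [-0.76,0,0,0,0,0,0],
    [-0.76,0.5,0,0,0,0,0],
    [-0.76,0,0,0,0,0,0],
    [-0.76,0,0,0,0,0,0],
    [-0.76,0,0,0,0,0,0]
  ]
}}

```text
time: 10.85
tool_pos: [487.5, 185.0, 20.3]
tcp_rot: [180.0, -0.0, 87.7]
ft_force: [-0.3, -1.3, 0.2]
finger_gap: 10.1
grip_force: 0.5
```

```bash
python3 look.py f scene top; python3 -c "
import cv2,numpy as np
a=cv2.imread('pics/scene_f.png')[130:270,180:400];b=cv2.imread('pics/top_f.png')[160:270,220:400]
cv2.imwrite('pics/f2.png',np.hstack([cv2.resize(a,(440,280)),cv2.resize(b,(360,280))]))"
```

```text
{'time': 10.8, 'tool_pos': [487.5, 185.0, 20.3], 'tcp_rot': [180.0, -0.0, 87.7], 'ft_force': [-0.3, -1.3, 0.2], 'finger_gap': 10.1, 'grip_force': 0.5}
scene roll x 439.0 525.1 y 114.6 177.0
 red y [202.6 235.1]
top roll x 440.3 451.5 y 138.5 172.8
 red y [204.1 233.3]
```

View pics/f2.png

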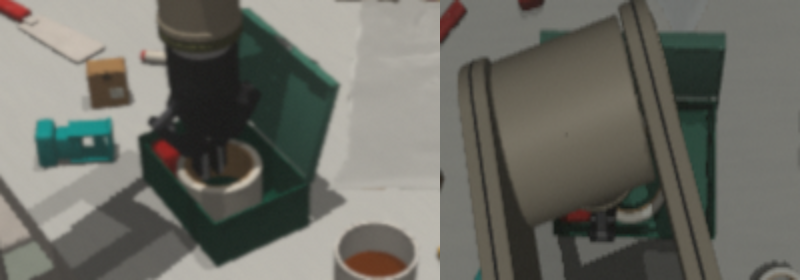

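The roll and stamp are sliding together, with the stamp's red top at about (165,155) in the left panel and almost at the end wall. I'll keep pushing until the force rises.

>>> {"api": "apply_moves", "payload": {
  "steps": [
    [-0.76,0.5,0,0,0,0,0],
    [-0.76,0,0,0,0,0,0],
    [-0.76,0.5,0,0,0,0,0],
    [-0.76,0,0,0,0,0,0],
    [-0.76,0.5,0,0,0,0,0],
    [-0.76,0,0,0,0,0,0],
    [-0.76,0,0,0,0,0,0],
    [-0.76,0,0,0,0,0,0]
  ]
}}

```text
time: 11.75
tool_pos: [487.5, 185.7, 20.3]
tcp_rot: [-180.0, 0.1, 87.7]
ft_force: [-0.7, -7.8, 2.0]
finger_gap: 10.0
grip_force: 3.4
```

```bash
python3 look.py g scene
```

```text
{'time': 11.8, 'tool_pos': [487.5, 185.7, 20.3], 'tcp_rot': [-180.0, 0.1, 87.7], 'ft_force': [-0.7, -7.8, 2.0], 'finger_gap': 10.0, 'grip_force': 3.4}
scene roll x 438.9 525.7 y 115.1 178.2
 red y [200.7 235.5]
```

>>> {"api": "apply_moves", "payload": {
  "steps": [
    [-0.76,-8,0,0,0,0,0],
    [-0.76,-10,0,0,0,0,0],
    [-0.76,-6,0,-20,0,0,0],
    [0,0,0,-40,0,0,0],
    [0.5,0,0,-45,0,0,0],
    [1,0,0,-45,0,0,0],
    [1,0,0,-45,0,0,0],
    [1,0,0,-15,0,0,0]
  ]
}}

```text
time: 12.6
tool_pos: [488.9, 162.7, 236.4]
tcp_rot: [179.5, -0.2, 87.7]
ft_force: [1.4, -0.1, 0.7]
finger_gap: 81.3
grip_force: 0.0
```

```bash
python3 look.py h wrist
cat > tin.py <<'E'
import pickle,sys
from h import *
d=pickle.load(open(sys.argv[1],"rb"));P=cloud(d);g=d["depth"]>0;C=d["color"].astype(int)
q=P[g&(abs(P[...,0]-484)<75)&(abs(P[...,1]-154)<100)&(abs(P[...,2]-62)<3)&(C[...,1]>C[...,2]*1.25)]
for nm,m,ax in(("front",q[:,0]<440,0),("+y",(q[:,1]>225)&(q[:,0]>440)&(q[:,0]<530),1),("-y",(q[:,1]<80)&(q[:,0]>440)&(q[:,0]<530),1),("back",(q[:,0]>530)&(abs(q[:,1]-154)<70),0)):
    e=q[m];k=np.polyfit(e[:,1-ax],e[:,ax],1);print(nm,len(e),np.degrees(np.arctan(k[0])).round(2),e.mean(0).round(1),"range",np.percentile(e[:,ax]-k[0]*(e[:,1-ax]-e[:,1-ax].mean()),[2,98]).round(1))
E
python3 tin.py wrist_h.pkl
```

```text
{'time': 12.6, 'tool_pos': [488.9, 162.7, 236.4], 'tcp_rot': [179.5, -0.2, 87.7], 'ft_force': [1.4, -0.1, 0.7], 'finger_gap': 81.3, 'grip_force': 0.0}
wrist roll x 442.3 531.4 y 117.8 207.1
 red y [205.4 235.6]
front 556 2.01 [430.4 162.3  61.4] range [428.  438.6]
+y 339 -2.93 [486.1 239.8  61.5] range [238.6 241.1]
-y 272 -2.67 [484.7  71.6  61. ] range [70.1 72.8]
back 663 2.67 [544.5 158.6  62.1] range [541.9 547.5]
```

View pics/wrist_h.png

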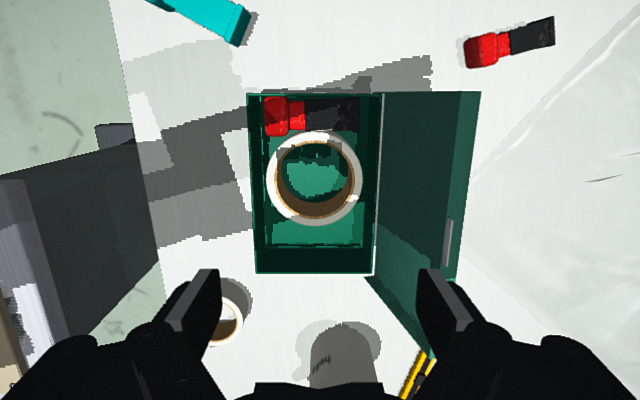

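The gap at the -y end is open at about (315,240), with the roll and stamp hard at the +y end. Next is a wrist view over the carton.

>>> {"api": "apply_moves", "payload": {
  "steps": [
    [1,46.6,-5.3,0,0,0,0],
    [1,46.6,-5.3,0,0,0,0],
    [1,46.6,-5.3,0,0,0,0],
    [1,46.6,-5.3,0,0,0,0.54],
    [1,46.6,-5.3,0,0,0,1],
    [1,0,0,0,0,0,1],
    [1,0,0,0,0,0,1],
    [1,0,0,0,0,0,1]
  ]
}}

```text
time: 13.45
tool_pos: [471.0, 396.4, 227.8]
tcp_rot: [-179.9, 0.1, 64.8]
ft_force: [-0.1, -0.3, 0.2]
finger_gap: 85.4
grip_force: 0.0
```

Run:
```python
from bench import r
from h import *
s,d=wristT(r);P=cloud(d);h=cv2.cvtColor(d["color"],cv2.COLOR_BGR2HSV)
print(s["tool_pos"],s["tcp_rot"])
for lo in (45,49):
    m=((h[...,0]>5)&(h[...,0]<22)&(h[...,1]>50)&(P[...,2]>lo)&(P[...,2]<60)&(abs(P[...,0]-471)<50)&(abs(P[...,1]-396)<50))
    print(m.sum(),P[m][:,2].mean(),cv2.minAreaRect(P[m][:,:2].astype(np.float32)))
c=max(cv2.findContours(m.astype(np.uint8),0,1)[0],key=cv2.contourArea).reshape(-1,2)
print(cv2.minAreaRect(plane(d,c,54)[:,:2].astype(np.float32)))
```

```text
[470.98990283 396.3787886  227.79438928] [-1.79902215e+02  1.45332325e-01  6.48225075e+01]
1831 52.925263136081725 ((473.7809753417969, 398.9442138671875), (32.190494537353516, 47.774009704589844), 64.4736557006836)
1795 53.0316881517573 ((473.7809753417969, 398.9442138671875), (32.190494537353516, 47.774009704589844), 64.4736557006836)
((473.9964904785156, 399.4547119140625), (32.50580978393555, 47.43708419799805), 64.8417739868164)
```

>>> {"api": "apply_moves", "payload": {
  "steps": [
    [1,1.7,1.1,40,0,0,0],
    [1,0,0,40,0,0,0],
    [1,0,0,40,0,0,0],
    [1,0,0,40,0,0,0],
    [1,0,0,30,0,0,0],
    [1,0,0,12,0,0,0],
    [1,0,0,6,0,0,0],
    [1,0,0,0,0,0,0]
  ]
}}

```text
time: 14.3
tool_pos: [473.6, 397.5, 22.3]
tcp_rot: [-180.0, 0.0, 65.0]
ft_force: [1.3, 0.0, -0.2]
finger_gap: 85.5
grip_force: 0.0
```

>>> {"api": "apply_moves", "payload": {
  "steps": [
    [0.3,0,0,0,0,0,0],
    [0,0,0,0,0,0,0],
    [-0.2,0,0,0,0,0,0],
    [-0.2,0,0,0,0,0,0],
    [-0.2,0,0,0,0,0,0],
    [-0.2,0,0,0,0,0,0],
    [-0.2,0,0,0,0,0,0],
    [-0.2,0,0,0,0,0,0]
  ],
  "squeeze": 25
}}

```text
time: 15.1
tool_pos: [474.6, 398.4, 24.1]
tcp_rot: [179.9, -0.1, 65.0]
ft_force: [-1.1, -0.8, 7.4]
finger_gap: 47.7
grip_force: 27.2
```

>>> {"api": "apply_moves", "payload": {
  "steps": [
    [-0.2,0,0,-15,0,0,0],
    [-0.2,0,0,-35,0,0,0],
    [-0.2,0,0,-40,0,0,0],
    [-0.2,0,0,-20,0,0,0],
    [-0.2,0,0,0,0,0,0],
    [-0.2,-39.1,19.8,0,0,0,0],
    [-0.2,-39.1,19.8,0,0,0,0],
    [-0.2,-39.1,19.8,0,0,0,0]
  ]
}}

```text
time: 15.9
tool_pos: [476.6, 264.6, 131.2]
tcp_rot: [-179.9, 0.1, 65.0]
ft_force: [0.5, 0.1, -0.1]
finger_gap: 47.7
grip_force: 26.3
```

>>> {"api": "apply_moves", "payload": {
  "steps": [
    [-0.2,-39.1,19.8,0,0,0,0],
    [-0.2,-39.1,19.8,0,0,0,0],
    [-0.2,-39.1,19.8,0,0,0,0],
    [-0.2,-39.1,19.8,0,0,0,0],
    [-0.2,0,0,0,0,0,-1],
    [-0.2,0,0,0,0,0,-1],
    [-0.2,0,0,0,0,0,-1],
    [-0.2,0,0,0,0,0,-1]
  ]
}}

```text
time: 16.7
tool_pos: [482.4, 90.6, 131.4]
tcp_rot: [-179.9, 0.0, 85.1]
ft_force: [0.5, 0.2, -0.8]
finger_gap: 47.6
grip_force: 26.3
```

>>> {"api": "apply_moves", "payload": {
  "steps": [
    [-0.2,0,0,0,0,0,-0.5],
    [-0.2,0,0,0,0,0,0],
    [-0.2,0,0,0,0,0,0],
    [-0.2,0,0,0,0,0,0],
    [-0.2,0,0,0,0,0,0],
    [-0.2,0,0,0,0,0,0],
    [-0.2,0,0,0,0,0,0],
    [-0.2,0,0,0,0,0,0]
  ]
}}

```text
time: 17.5
tool_pos: [483.3, 90.9, 132.3]
tcp_rot: [180.0, -0.0, 87.5]
ft_force: [0.4, 0.4, -0.2]
finger_gap: 47.9
grip_force: 26.3
```

```bash
python3 look.py i wrist scene top; python3 -c "
import cv2,numpy as np
a=cv2.imread('pics/scene_i.png')[90:270,200:400];b=cv2.imread('pics/wrist_i.png')
cv2.imwrite('pics/i2.png',np.hstack([cv2.resize(a,(400,360)),cv2.resize(b[40:,120:520],(400,360))]))"
```

```text
{'time': 17.5, 'tool_pos': [483.3, 90.9, 132.3], 'tcp_rot': [180.0, -0.0, 87.5], 'ft_force': [0.4, 0.4, -0.2], 'finger_gap': 47.9, 'grip_force': 26.3}
wrist roll x 442.6 531.1 y 117.5 207.4
 red y [203.8 219.9]
scene roll x 440.6 509.4 y 117.6 212.0
 red y [202.4 235. ]
top roll x 447.9 516.1 y 134.8 204.4
 red y [203.  234.9]
```

View pics/i2.png

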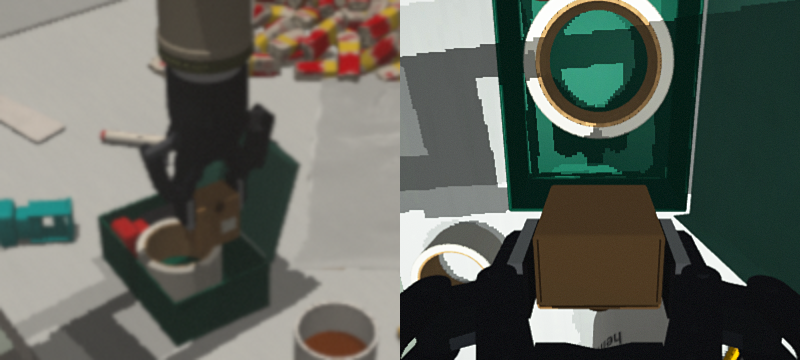

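The carton is held upright, with its +y face at about (600,215) and its top at (600,270) in the right panel; the gap lies behind it. I'll measure the carton against the tin in each camera.

```bash
python3 - <<'E'
import pickle
from h import *
for n in("wrist","scene"):
    d=pickle.load(open(n+"_i.pkl","rb"));P=cloud(d);h=cv2.cvtColor(d["color"],cv2.COLOR_BGR2HSV);g=d["depth"]>0
    m=g&(h[...,0]>4)&(h[...,0]<22)&(h[...,1]>50)&(P[...,2]>102)&(P[...,2]<175)&(abs(P[...,0]-484)<45)&(abs(P[...,1]-91)<40)
    q=P[m];print(n,len(q),np.percentile(q,[1,50,99],axis=0).round(1).tolist())
    if n=="wrist": f=q[(q[:,2]<150)&(q[:,2]>110)];ax=1
    else: f=q[(q[:,2]<150)&(q[:,1]<np.percentile(q[:,1],60))]
    A=np.c_[f[:,0],f[:,2],np.ones(len(f))];k=np.linalg.lstsq(A,f[:,1],rcond=None)[0];print("face y = %.3f x %+.3f z %+.1f"%tuple(k),"at x484 z125:",k@[484,125,1],np.std(f[:,1]-A@k))
E
for n in wrist scene; do echo $n;python3 tin.py ${n}_i.pkl;done 2>&1 | grep -v Warn; python3 tin.py scene0.pkl
```

```text
wrist 15149 [[460.9, 75.8, 112.2], [484.2, 101.0, 160.9], [507.3, 107.7, 162.6]]
face y = -0.044 x -0.001 z +128.0 at x484 z125: 106.59325883757606 0.36613843521737965
scene 678 [[455.5, 72.5, 110.8], [476.3, 76.0, 148.5], [504.1, 104.0, 165.5]]
face y = -0.040 x -0.003 z +94.1 at x484 z125: 74.41851953018286 1.060250347840016
wrist
front 1212 1.66 [429.8 148.   61.4] range [427.2 438. ]
Traceback (most recent call last):
  File "tin.py", line 6, in <module>
    e=q[m];k=np.polyfit(e[:,1-ax],e[:,ax],1);print(nm,len(e),np.degrees(np.arctan(k[0])).round(2),e.mean(0).round(1),"range",np.percentile(e[:,ax]-k[0]*(e[:,1-ax]-e[:,1-ax].mean()),[2,98]).round(1))
             ~~~~~~~~~~^^^^^^^^^^^^^^^^^^^^^
TypeError: expected non-empty vector for x
scene
front 73 1.32 [427.2 135.6  61.5] range [423.2 438.9]
+y 20 -3.33 [476.9 237.5  61.2] range [235.5 239.5]
-y 77 -2.65 [484.3  69.7  61.6] range [67.3 72.2]
back 10 6.45 [539.2 101.9  61.3] range [536.6 544.1]
front 78 1.44 [427.2 135.8  61.6] range [423.3 438.9]
+y 14 -2.52 [483.7 238.7  60.4] range [237.1 240.2]
-y 74 -3.11 [486.4  69.2  62. ] range [67.3 71.5]
back 71 2.57 [540.7 138.2  62.3] range [537.3 545.8]
```

>>> {"api": "apply_moves", "payload": {
  "steps": [
    [-0.2,3.5,0.5,0,0,0,0],
    [-0.2,0,0,15,0,0,0],
    [-0.2,0,0,15,0,0,0],
    [-0.2,0,0,10,0,0,0],
    [-0.2,0,0,10,0,0,0],
    [-0.2,0,0,10,0,0,0],
    [-0.2,0,0,5,0,0,0],
    [-0.2,0,0,5,0,0,0]
  ]
}}

```text
time: 18.45
tool_pos: [483.9, 94.4, 61.8]
tcp_rot: [-180.0, 0.0, 87.5]
ft_force: [0.4, 0.3, -0.2]
finger_gap: 47.8
grip_force: 26.3
```

>>> {"api": "apply_moves", "payload": {
  "steps": [
    [-0.2,0,0,5,0,0,0],
    [-0.2,0,0,5,0,0,0],
    [-0.2,0,0,5,0,0,0],
    [-0.2,0,0,5,0,0,0],
    [-0.2,0,0,4,0,0,0],
    [-0.2,0,0,3,0,0,0],
    [-0.2,0,0,2,0,0,0],
    [-0.2,0,0,0,0,0,0]
  ]
}}

```text
time: 19.25
tool_pos: [483.7, 94.4, 33.0]
tcp_rot: [-180.0, 0.0, 87.5]
ft_force: [0.7, 0.4, 0.4]
finger_gap: 47.6
grip_force: 26.3
```

>>> {"api": "apply_moves", "payload": {
  "steps": [
    [-0.2,0,0,2,0,0,0],
    [-0.2,0,0,1.5,0,0,0],
    [-0.2,0,0,1,0,0,0],
    [-0.2,0,0,0.5,0,0,0],
    [-0.2,0,0,0.5,0,0,0],
    [-0.2,0,0,0,0,0,0],
    [-0.2,0,0,0,0,0,0],
    [-0.2,0,0,0,0,0,0]
  ]
}}

```text
time: 20.05
tool_pos: [483.9, 94.4, 27.8]
tcp_rot: [180.0, 0.0, 87.5]
ft_force: [-0.4, 0.0, -0.2]
finger_gap: 47.9
grip_force: 26.3
```

>>> {"api": "apply_moves", "payload": {
  "steps": [
    [-0.2,0,0,0.5,0,0,0],
    [-0.2,0,0,0.3,0,0,0],
    [-0.2,0,0,0,0,0,0],
    [-0.2,0,0,0,0,0,0],
    [-0.2,0,0,0,0,0,0],
    [-0.2,0,0,0,0,0,0],
    [-0.2,0,0,0,0,0,0],
    [-0.2,0,0,0,0,0,0]
  ]
}}

```text
time: 20.85
tool_pos: [483.9, 94.4, 27.0]
tcp_rot: [180.0, -0.0, 87.5]
ft_force: [0.3, -0.4, -0.9]
finger_gap: 47.6
grip_force: 26.3
```

>>> {"api": "apply_moves", "payload": {
  "steps": [
    [-0.2,0,0,0.5,0,0,0],
    [-0.2,0,0,0.3,0,0,0],
    [-0.2,0,0,0,0,0,0],
    [-0.2,0,0,0,0,0,0],
    [-0.2,0,0,0,0,0,0],
    [-0.2,0,0,0,0,0,0],
    [-0.2,0,0,0,0,0,0],
    [-0.2,0,0,0,0,0,0]
  ]
}}

```text
time: 21.65
tool_pos: [483.9, 94.4, 26.2]
tcp_rot: [180.0, -0.0, 87.5]
ft_force: [-0.3, -0.1, -2.3]
finger_gap: 47.5
grip_force: 26.3
```

>>> {"api": "apply_moves", "payload": {
  "steps": [
    [-0.2,0,0,0.3,0,0,0],
    [-0.2,0,0,0.3,0,0,0],
    [-0.2,0,0,0,0,0,0],
    [-0.2,0,0,0,0,0,0],
    [-0.2,0,0,0,0,0,0],
    [-0.2,0,0,0,0,0,0],
    [-0.2,0,0,0,0,0,0],
    [-0.2,0,0,0,0,0,0]
  ]
}}

```text
time: 22.45
tool_pos: [483.9, 94.4, 25.7]
tcp_rot: [180.0, 0.0, 87.5]
ft_force: [-2.1, -0.9, 4.4]
finger_gap: 47.8
grip_force: 26.9
```

>>> {"api": "apply_moves", "payload": {
  "steps": [
    [0.2,0,0,0,0,0,0],
    [0.3,0,0,0,0,0,0],
    [0.4,0,0,0,0,0,0],
    [0.4,0,0,0,0,0,0],
    [0.4,0,0,-5,0,0,0],
    [0.4,0,0,-10,0,0,0],
    [0.4,0,0,-20,0,0,0],
    [0.4,0,0,-30,0,0,0]
  ]
}}

```text
time: 23.25
tool_pos: [482.6, 94.3, 90.5]
tcp_rot: [-179.8, 0.0, 87.5]
ft_force: [0.2, -0.4, 0.1]
finger_gap: 59.8
grip_force: 0.0
```

>>> {"api": "apply_moves", "payload": {
  "steps": [
    [0.4,0,0,-40,0,0,0],
    [0.2,0,0,-40,0,0,0],
    [-1,0,0,-40,0,0,0],
    [-1,0,0,-25,0,0,0],
    [-1,25,0,0,0,0,0],
    [-1,25,0,0,0,0,0],
    [-1,10,0,0,0,0,0],
    [-1,0,0,0,0,0,0]
  ]
}}

```text
time: 24.05
tool_pos: [486.4, 155.3, 236.1]
tcp_rot: [180.0, -0.0, 87.6]
ft_force: [-0.7, -0.4, 0.2]
finger_gap: 0.2
grip_force: 0.0
```

```bash
python3 look.py j wrist scene
python3 - <<'E'
import pickle
from h import *
for n in ("wrist","scene"):
    d=pickle.load(open(n+"_j.pkl","rb"));P=cloud(d);h=cv2.cvtColor(d["color"],cv2.COLOR_BGR2HSV)
    m=(h[...,0]>4)&(h[...,0]<22)&(h[...,1]>50)&(abs(P[...,2]-55)<7)&(abs(P[...,0]-484)<50)&(abs(P[...,1]-91)<30)
    q=P[m];print(n,len(q),np.percentile(q,[1,50,99],axis=0).round(1).tolist())
    green=(d["color"][...,1]>d["color"][...,2]*1.25)
    L=P[green&(P[...,2]>90)&(P[...,2]<230)&(abs(P[...,0]-560)<60)&(abs(P[...,1]-150)<110)];A=np.c_[L[:,1],L[:,2],np.ones(len(L))]
    k=np.linalg.lstsq(A,L[:,0],rcond=None)[0];print("lid x=%.3fy%+.3fz%+.1f"%tuple(k),L[:,2].max())
a=cv2.imread('pics/scene_j.png')[90:270,200:400];b=cv2.imread('pics/wrist_j.png')
cv2.imwrite('pics/j2.png',np.hstack([cv2.resize(a,(400,360)),cv2.resize(b[40:,120:520],(400,360))]))
E
```

```text
{'time': 24.0, 'tool_pos': [486.4, 155.3, 236.1], 'tcp_rot': [180.0, -0.0, 87.6], 'ft_force': [-0.7, -0.4, 0.2], 'finger_gap': 0.2, 'grip_force': 0.0}
wrist roll x 442.4 531.2 y 117.6 207.0
 red y [205.2 235.5]
scene roll x 438.8 524.4 y 117.2 212.2
 red y [202.5 235.3]
wrist 1499 [[461.6, 79.7, 49.1], [484.7, 96.4, 54.6], [507.7, 111.1, 56.3]]
lid x=0.047y+0.198z+530.6 180.51184193699947
scene 240 [[457.7, 77.4, 49.6], [479.8, 94.3, 56.1], [505.0, 116.6, 59.0]]
lid x=0.060y+0.224z+522.5 182.38014048841046
```

View pics/j2.png

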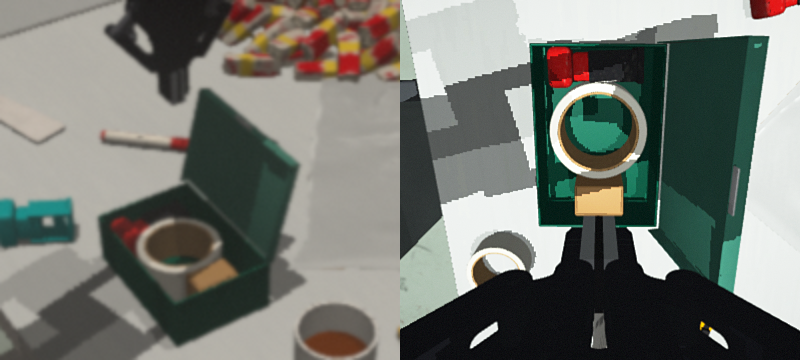

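The carton stands upright in the gap (600,197 in the right panel) below the rim. Next I'll go behind the lid and push it forward.

>>> {"api": "apply_moves", "payload": {
  "steps": [
    [-1,0,45,0,0,0,0],
    [-1,0,45,0,0,0,0],
    [-1,0,45,0,0,0,0],
    [-1,0,0,0,0,0,0],
    [-1,0,0,30,0,0,0],
    [-1,0,0,30,0,0,0],
    [-1,0,0,20,0,0,0],
    [-1,0,0,0,0,0,0]
  ]
}}

```text
time: 24.95
tool_pos: [618.5, 146.9, 151.5]
tcp_rot: [-179.6, 0.1, 87.4]
ft_force: [-0.9, -0.7, -0.7]
finger_gap: 0.0
grip_force: 0.0
```

>>> {"api": "apply_moves", "payload": {
  "steps": [
    [-1,0,-6,0,0,0,0],
    [-1,0,-6,0,0,0,0],
    [-1,0,-6,0,0,0,0],
    [-1,0,-6,0,0,0,0],
    [-1,0,-6,0,0,0,0],
    [-1,0,-6,0,0,0,0],
    [-1,0,-6,0,0,0,0],
    [-1,0,-6,0,0,0,0]
  ]
}}

```text
time: 25.75
tool_pos: [573.0, 150.5, 155.7]
tcp_rot: [180.0, -0.0, 87.5]
ft_force: [0.2, -0.1, -0.7]
finger_gap: 0.1
grip_force: 0.2
```

Now push 49 mm further, slowly.

>>> {"api": "apply_moves", "payload": {
  "steps": [
    [-1,0,-5,0,0,0,0],
    [-1,0,-5,0,0,0,0],
    [-1,0,-5,0,0,0,0],
    [-1,0,-5,0,0,0,0],
    [-1,0,-5,0,0,0,0],
    [-1,0,-5,0,0,0,0],
    [-1,0,-5,0,0,0,0],
    [-1,0,-5,0,0,0,0]
  ]
}}

```text
time: 26.55
tool_pos: [533.1, 152.3, 155.6]
tcp_rot: [-180.0, 0.0, 87.5]
ft_force: [0.1, -0.0, -0.3]
finger_gap: 0.1
grip_force: 0.1
```

>>> {"api": "apply_moves", "payload": {
  "steps": [
    [-1,0,-4,0,0,0,0],
    [-1,0,-4,0,0,0,0],
    [-1,0,-4,0,0,0,0],
    [-1,0,0,0,0,0,0],
    [-1,0,0,-20,0,0,0],
    [-1,0,0,-30,0,0,0],
    [-1,0,0,-30,0,0,0],
    [-1,0,0,0,0,0,0]
  ]
}}

```text
time: 27.35
tool_pos: [524.1, 153.3, 241.1]
tcp_rot: [179.5, -0.1, 87.5]
ft_force: [0.5, -0.0, 0.7]
finger_gap: -0.1
grip_force: 0.0
```

>>> {"api": "apply_moves", "payload": {
  "steps": [
    [-1,0,0,0,0,0,0],
    [-1,0,0,0,0,0,0],
    [-1,0,0,0,0,0,0],
    [-1,0,0,0,0,0,0],
    [-1,0,0,0,0,0,0],
    [-1,0,0,0,0,0,0],
    [-1,0,0,0,0,0,0],
    [-1,0,0,0,0,0,0]
  ]
}}

```text
time: 28.15
tool_pos: [521.5, 152.8, 235.6]
tcp_rot: [180.0, 0.0, 87.5]
ft_force: [0.9, -0.3, 0.3]
finger_gap: 0.0
grip_force: 0.0
```

Run:
```python
from bench import r
from h import *
d=r.snapshot("scene");s,w=wristT(r)
for n,e in(("scene",d),("wrist",w)):
    P=cloud(e);C=e["color"].astype(int);L=P[(C[...,1]>C[...,2]*1.25)&(P[...,2]>40)&(abs(P[...,0]-490)<75)&(abs(P[...,1]-154)<100)]
    A=np.c_[L[:,:2]-[486,154],np.ones(len(L))];k=np.linalg.lstsq(A,L[:,2],rcond=None)[0];print(n,len(L),k.round(3),np.percentile(L,[1,99],axis=0).round(1).tolist())
b=w["color"];cv2.imwrite('pics/k2.png',np.hstack([cv2.resize(d["color"][90:270,200:400],(400,360)),cv2.resize(b[40:,120:520],(400,360))]))
```

```text
scene 1634 [-3.300e-02  1.490e-01  9.628e+01] [[422.4, 65.1, 40.9], [536.4, 240.1, 141.1]]
wrist 26562 [ 4.84000e-01 -1.15000e-01  1.52231e+02] [[447.0, 73.4, 64.0], [560.8, 240.7, 318.1]]
```

View pics/k2.png

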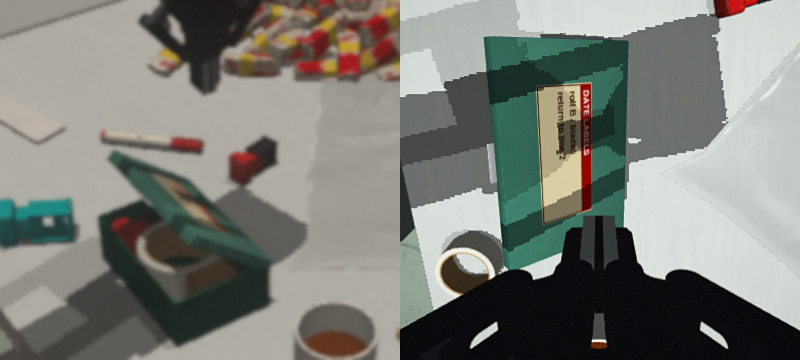

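The lid is sinking, with its free edge at about (180,200) in the left panel. I'll wait, then check.

>>> {"api": "apply_moves", "payload": {
  "steps": [
    [-1,0,0,0,0,0,0],
    [-1,0,0,0,0,0,0],
    [-1,0,0,0,0,0,0],
    [-1,0,0,0,0,0,0],
    [-1,0,0,0,0,0,0],
    [-1,0,0,0,0,0,0],
    [-1,0,0,0,0,0,0],
    [-1,0,0,0,0,0,0]
  ]
}}

```text
time: 29.05
tool_pos: [521.5, 152.8, 235.6]
tcp_rot: [-180.0, 0.0, 87.5]
ft_force: [-0.8, -0.6, 0.6]
finger_gap: -0.3
grip_force: 0.0
```

>>> {"api": "apply_moves", "payload": {
  "steps": [
    [-1,0,0,0,0,0,0],
    [-1,0,0,0,0,0,0],
    [-1,0,0,0,0,0,0],
    [-1,0,0,0,0,0,0],
    [-1,0,0,0,0,0,0],
    [-1,0,0,0,0,0,0],
    [-1,0,0,0,0,0,0],
    [-1,0,0,0,0,0,0]
  ]
}}

```text
time: 29.85
tool_pos: [521.5, 152.8, 235.6]
tcp_rot: [-180.0, 0.0, 87.5]
ft_force: [-0.6, 0.3, -0.3]
finger_gap: -0.1
grip_force: 0.0
```

Run:
```python
from bench import r
from h import *
d=r.snapshot("scene");s,w=wristT(r)
for n,e in(("scene",d),("wrist",w)):
    P=cloud(e);L=P[(e["depth"]>0)&(P[...,2]>45)&(P[...,2]<100)&(abs(P[...,0]-486)<50)&(abs(P[...,1]-160)<65)]
    A=np.c_[L[:,:2]-[486,154],np.ones(len(L))];k=np.linalg.lstsq(A,L[:,2],rcond=None)[0];print(n,len(L),k.round(3),np.std(L[:,2]-A@k),np.percentile(L[:,2],[1,99]).round(1))
cv2.imwrite('pics/l2.png',np.hstack([cv2.resize(d["color"][90:270,200:400],(400,360)),cv2.resize(w["color"][40:,120:520],(400,360))]))
```

```text
scene 1763 [-3.0000e-03 -1.0000e-03  6.5487e+01] 1.3354973936004342 [62.3 68.6]
wrist 15738 [-2.0000e-03 -0.0000e+00  6.3929e+01] 0.8111114097338196 [62.1 65.8]
```

View pics/l2.png

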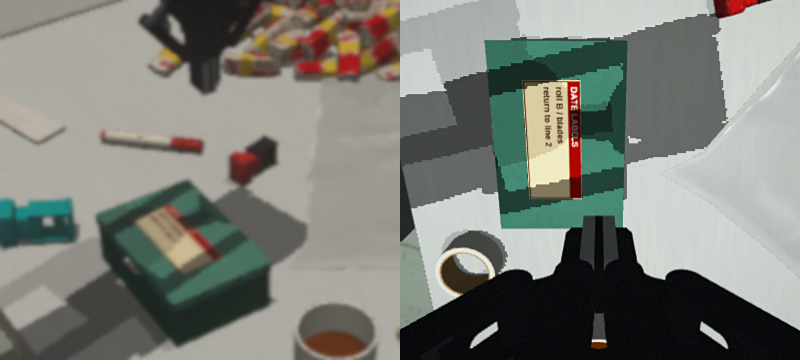

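The lid is shut: flat to 0.2° at z 64–65, flush all round, and the gripper is clear of it.

```bash
python3 -c "
from bench import r
print(r.hand_in())"
```

```text
the job is handed in; nothing more can be done
None
```

The tin is packed and handed in at about 30 s of the 61 s limit: roll and stamp pushed up to the +y end, carton standing upright in the space at the other end, lid fully shut, mug, marker and other things not touched.

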